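# Hang the washed tube on the drying peg and clip the clean-mark beside it

### The job

Put the washed amber tube upside down on the leaning peg of the drying stand, pushed down until its lip rests on the black collar, and let go of it. Then take the green spring clip off the clip strip and clip it upright on the top edge of the stand's blue marker fin, near the middle of its length and with the rubber pads well down on the fin, to show that the tube is clean. Leave the red clip where it is and do not knock over or push away the two vials that stand loose at the back and on the left.

Things in the scene. Friction and masses are not known exactly. Their poses are not given: they have to be found in the camera images.
- tube: Open amber tube (45 g), 115 mm long, lying with its mouth roughly away from the robot, axis 21 mm above the worktop. Origin: centre of the closed end's outer face; z along the axis to the mouth. Outside diameter 34 mm, inside 27 mm, 107 mm deep. Orange hexagonal foot (42 mm across flats) z = 0 to 10 mm, amber lip (diameter 42 mm) z = 107 to 115 mm; grasp the body between.
- tube_mouth (a point): Centre of the tube's mouth, on the lip's end face (z = 115 mm on the tube).
- peg: Peg of the drying stand, fixed to a white base 140 x 200 x 12 mm: grey rod, diameter 18 mm, 85 mm long, tapered tip, leaning 30 degrees up from the horizontal, toward the robot. Origin: centre of the upper face of its black collar (diameter 48 mm), 55 mm above the worktop; z up along the peg. A tube fully on has its mouth's centre here and its foot at z = 115 mm.
- marker_fin: Blue upright plate on the same white base, 100 mm to the right of the peg. Origin: middle of its top edge, 70 mm above the worktop; 5 mm thick along x, 52 mm long along y, 48 mm free below the top edge (then a 10 mm high white foot); z up.
- clip_strip: Fixed clip strip: a grey foot 50 x 180 x 12 mm with an upright aluminium plate 5 mm thick (x), 170 mm long (y), whose top edge is 60 mm above the worktop. Origin: centre of the underside. It carries the green and the red clip, 45 mm either side of the middle; which is on which side varies.
- green_clip: Green plastic spring clip, 82 mm tall, 65 g, at the start clipped upright on the clip strip's plate, handles up. Origin: midway between the lower ends of its jaws, 18 mm below the plate's top edge at the start; z up, y along the plate's edge (24 mm wide), x across the plate (line of squeezing). Rubber pads z = 0 to 16 mm; room for a plate edge up to z = 28 mm.
- green_clip_grip (a point): Where to squeeze the green clip, from above: midway between its handles, 62 mm above its origin. The handles reach from 40 to 82 mm above the origin and splay from 22 to 42 mm over their outer faces; about 10 N squeezes them parallel (20 mm over all) and opens the jaws to about 20 mm; hold with 20 to 60 N. Let go, it snaps shut.
- green_clip_jaw (a joint): Opening of the green clip in rad: 0 = jaws 5 mm apart and parallel (clipped on a plate), -0.22 = shut, 0.44 = fully open.
- red_clip: Red plastic spring clip, 82 mm tall, 65 g, at the start clipped upright on the clip strip's plate, handles up. Origin: midway between the lower ends of its jaws, 18 mm below the plate's top edge at the start; z up, y along the plate's edge (24 mm wide), x across the plate (line of squeezing). Rubber pads z = 0 to 16 mm; room for a plate edge up to z = 28 mm.
- loose_vial_a: Small clear vial with a white cap, 21 mm diameter, 54 mm tall, standing loose at the back. Origin: centre of its underside, z up.
- loose_vial_b: Small clear vial with a white cap, 19 mm diameter, 58 mm tall, standing loose on the left. Origin: centre of its underside, z up.
Things that resemble listed ones, but are neither listed nor needed, are in the scene too. Of the things that look like the part that bears peg, the smaller one is meant.

How it is judged:
By the outcome, as a careful person would: the job done as asked, in the order asked, and still so for the second after the job is handed in, with the robot touching nothing.
It also fails if it takes over 64 s, if anything falls off the work surface, if the arm or the gripper's body presses on something with over 40 N, if the wrist force passes 120 N, or if a joint passes its speed limit or range.

### The arm

A 7-joint arm with a two-finger parallel gripper is mounted at the origin on a cart in front of the work surface, level with it; the furniture and walls round the work are solid. World frame = base frame: x ahead of the robot, y to its left, z up, the work surface at z = 0. Lengths are in m, angles in rad, forces in N, time in s.
With the tool pointing down it reaches from about 0.4 to 0.925 m from the base axis. Payload 5.6 kg.
Tool frame: the origin (TCP) lies midway between the tips of the shut fingers; the grasp point (between the pads) lies 19 mm behind it (r.hold_point_z is the distance from the TCP to the grasp point, in m); z points along the fingers, y is the direction in which the jaws open and shut (so a half turn about z gives the same grasp; the last joint's range is limited). The gripper opens to 85 mm and grips with 20 to 120 N. Pads are 22 mm wide; open, the fingers measure 114 mm over their backs; the gripper's body (76 mm by 85 mm) begins 54 mm behind the grasp point. The pads swing forward as they close: fully open they stand 13 mm farther back than shut.
Start: joints at [-0.043, 0.468, -0.012, 1.603, 0.006, 1.071, -0.056], TCP at [0.65, -0, 0.231] pointing down, gripper open.
Joint ranges: [-2.53, 2.53], [-0.31, 2.02], [-1.57, 1.55], [0.28, 2.44], [-1.29, 4.43], [0.15, 1.84], [-2.92, 2.92]. Speed limits (rad/s): [2.57, 2.57, 3.14, 3.14, 3.14, 3.14, 3.14].

### API

Orientations are given as [roll, pitch, yaw] about the fixed x, y, z axes, in that order (R = Rz(yaw) Ry(pitch) Rx(roll)).
In Python, from cell import sensors, camera, r gives the robot as it stands.
- The arm moves only by the tool step_arm, never from a script. Its argument "moves" is a list of rows, each an object with "dr": the turn, a rotation vector about the tool's x, y, z in degrees, a list of three; "delta_pos": the shift along the tool's x, y, z in cm, a list of three; "claw": the finger opening in cm, from 0 to 8.54. A call has 1 to 12 rows; each row shifts and turns the pose as measured when the row begins, along the tool's axes as they then stand; what a row does not reach is not made up. A row lasts 1/12 s, in which the tool goes at most 41.7 mm and 7.16 degrees, less where a joint would pass 70% of its speed; a pose out of reach is approached as far as the arm can. A call is refused whole if a number of a shift passes 4.17 or a number of a turn 7.16, either way. A call with a gripper value outside its range is refused whole. The fingers move at their own pace and stop on an object; "grip_force" is the grip in N (left out, the last holds). Time passes only in rows, so rows that do not move let the fingers close. It gives the time, the measured TCP pose, the force and the opening at its end, in the units of the state.
- sensors.sense(): the state, without advancing time (a new reading comes with each control period).
- camera(name): name is "scene" or "side" or "wrist"; returns a dict with "img" (480x640x3 uint8, red, green, blue), "depth" (480x640 float32, m along the optical axis (not along the pixel's ray), 0 where there is no reading), "fx", "fy", "cx", "cy" (pixels), "T" (4x4, takes a point from camera to world coordinates). Camera axes: x right, y down, z forward; pixel columns grow to the right and rows downward; lengths in m; the calibration is good to about 2 mm. A picture is of the moment at which its call begins.
- r.close_job(): hands the job in, once; it reports no verdict.
The state is a dict: "time": time; "joint_positions": joint angles; "joint_velocities": joint speeds; "joint_torque": joint torques, N m; "eef_pos": TCP position; "ee_rot": TCP orientation; "ft_force": force on the tool from outside, world axes, zero at the start; "torque": the same for the moment, N m; "finger_gap": finger opening in m.
Only numpy, scipy, OpenCV 4.12 (cv2) and the standard library are available. Lean on these libraries where they do the work, as an engineer would, in place of code of your own. Each camera call takes 0.05 s, during which the arm holds its last target. There are 200 camera calls.

## Working session

There is one attempt and no reset: what is moved stays moved. The work goes in short steps, Python scripts to look and compute and a tool call to move; the robot and the scene stay as the last step left them, time stands still between calls to the robot, and variables do not carry over. Pictures are saved under pics/ and viewed, about 8 in all and at most 12, crops included, and the job is handed in when it is done.

Besides the shell and the picture viewer there is one more tool, called as name(argument=value, ...), one argument or row to a line, values as JSON. step_arm: Moves the arm, as the interface text tells. Its arguments: {"type":"object","properties":{"moves":{"type":"array","items":{"type":"object","properties":{"dr":{"type":"array","items":{"type":"number"}},"delta_pos":{"type":"array","items":{"type":"number"}},"claw":{"type":"number"}}}},"grip_force":{"type":"number"}},"required":["moves"]}

```bash
mkdir -p pics; ls
cat > h.py <<'E'
import numpy as np, cv2, pickle
from scipy.spatial.transform import Rotation as Ro
def grab(name):
    from cell import camera
    c=camera(name); pickle.dump(c,open(f'pics/{name}.pkl','wb')); return c
def load(name): return pickle.load(open(f'pics/{name}.pkl','rb'))
def cloud(c):
    v,u=np.mgrid[:480,:640]; d=c['depth']
    p=np.stack([(u-c['cx'])/c['fx']*d,(v-c['cy'])/c['fy']*d,d],-1)
    return p@c['T'][:3,:3].T+c['T'][:3,3]
def proj(c,p):
    q=(np.asarray(p)-c['T'][:3,3])@c['T'][:3,:3]
    return c['fx']*q[0]/q[2]+c['cx'],c['fy']*q[1]/q[2]+c['cy']
def ray(c,u,v,z):
    d=c['T'][:3,:3]@np.array([(u-c['cx'])/c['fx'],(v-c['cy'])/c['fy'],1]); o=c['T'][:3,3]
    return o+d*(z-o[2])/d[2]
def save(c,n,box=None,s=1):
    im=c['img'][...,::-1]
    if box: im=im[box[1]:box[3],box[0]:box[2]]
    cv2.imwrite(f'pics/{n}.png',cv2.resize(im,None,fx=s,fy=s,interpolation=cv2.INTER_CUBIC))
E
python3 - <<'E'
from h import *
from cell import sensors
for n in('scene','side','wrist'):
    c=grab(n); save(c,n+'0'); print(n,c['T'].round(3).tolist(),c['fx'],(c['depth']>0).mean())
print(sensors.sense())
E
```

```text
pics
scene [[-0.798, -0.45, 0.4, -0.054], [-0.602, 0.577, -0.552, 0.722], [0.018, -0.681, -0.732, 1.302], [0.0, 0.0, 0.0, 1.0]] 565.9848659688682 0.9960514322916667
side [[-0.955, -0.189, 0.228, 0.179], [-0.296, 0.561, -0.773, 1.173], [0.018, -0.806, -0.592, 1.14], [0.0, 0.0, 0.0, 1.0]] 602.204054481204 0.9960091145833333
wrist [[1.0, 0.0, -0.002, 0.649], [-0.0, -0.965, -0.26, 0.065], [-0.002, 0.26, -0.965, 0.373], [0.0, 0.0, 0.0, 1.0]] 419.60444492982884 0.9958235677083334
{'time': 0.15, 'joint_positions': array([-0.04299826,  0.4682186 , -0.01160207,  1.60339017,  0.00595804,
        1.07136484, -0.05630833]), 'joint_velocities': array([-4.09262902e-04, -2.20580841e-03, -4.81015173e-04, -1.73733109e-03,
       -2.03426581e-04, -9.13223227e-04,  1.93744951e-05]), 'joint_torque': array([ 7.85188859e-04, -5.32791960e+01,  2.14623066e-02, -2.51555961e+01,
        1.13295941e-02,  5.56105006e-03, -3.78186076e-05]), 'eef_pos': array([ 6.49590752e-01, -5.13010250e-05,  2.30537829e-01]), 'ee_rot': array([-3.14024791e+00,  6.63357981e-05,  1.57070031e+00]), 'ft_force': array([ 0.07620904,  0.06832422, -0.50487652]), 'torque': array([-0.02967975, -0.01690836,  0.02282059]), 'finger_gap': 0.08507324785603936}
```

View pics/scene0.png

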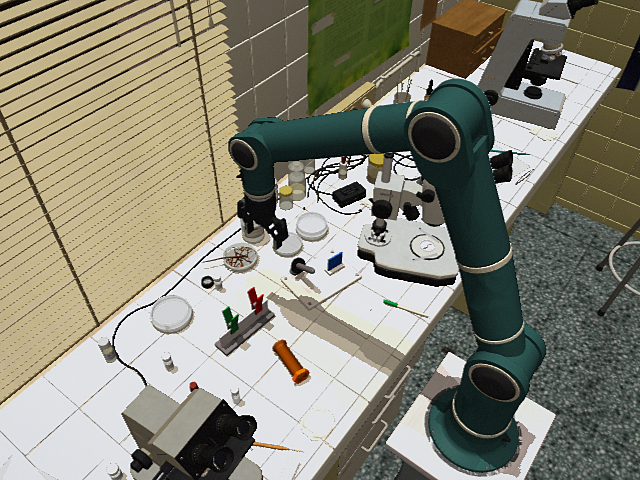

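View pics/side0.png

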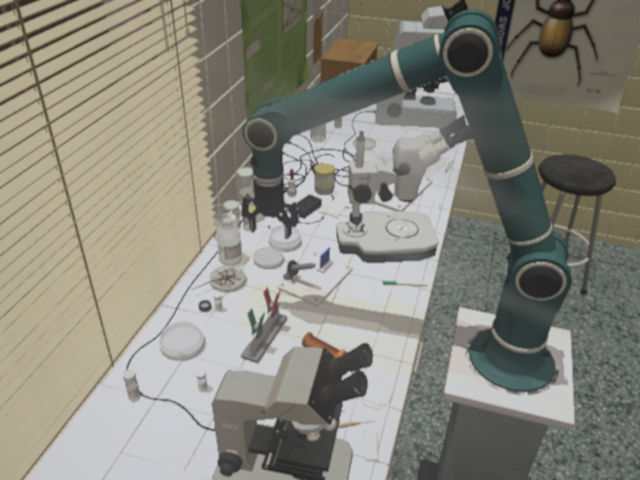

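Scene view: amber tube at (290,361), with the green clip at (230,318) and red clip at (255,300) on the strip. The peg with its black collar is at (300,267) and the blue fin at (335,262). Next I'll get world points from depth and colour.

Run:
```python
from h import *
for n in('scene','side'):
    c=load(n);P=cloud(c);h=cv2.cvtColor(c['img'],cv2.COLOR_RGB2HSV).astype(int);H,S,V=h[...,0],h[...,1],h[...,2]
    ws=(P[...,0]>.3)&(P[...,0]<1.2)&(abs(P[...,1])<.6)&(P[...,2]>.004)&(P[...,2]<.13)
    for k,m in dict(amber=(H<20)&(S>140)&(V>70),green=(H>45)&(H<85)&(S>120),red=((H<5)|(H>172))&(S>140),blue=(H>100)&(H<130)&(S>120)).items():
        cnt,lab,st,ce=cv2.connectedComponentsWithStats((m&ws).astype(np.uint8))
        for i in range(1,cnt):
            if st[i,4]>15:
                q=P[lab==i]; print(n,k,ce[i].round(),st[i,4],'min',q.min(0).round(3),'max',q.max(0).round(3),'med',np.median(q,0).round(3))
c=load('scene');save(c,'crop',(180,190,460,400),2.8)
c=load('wrist');save(c,'w0')
for n,(u,v) in {'vialA?':(218,283),'vialB?':(236,395),'x':(168,362),'ring':(208,282),'scope':(400,250)}.items():
    print(n,cloud(load('scene'))[v,u].round(3))
```

```text
scene amber [255. 299.] 159 min [0.598 0.063 0.034] max [0.639 0.092 0.128] med [0.627 0.08  0.1  ]
scene amber [290. 361.] 548 min [0.397 0.1   0.004] max [0.518 0.174 0.047] med [0.451 0.14  0.035]
scene amber [193. 385.] 31 min [0.599 0.327 0.017] max [0.613 0.343 0.028] med [0.607 0.337 0.021]
scene amber [269. 446.] 80 min [0.325 0.318 0.004] max [0.392 0.355 0.014] med [0.357 0.334 0.008]
scene green [390. 303.] 48 min [ 0.336 -0.199  0.004] max [ 0.374 -0.184  0.02 ] med [ 0.355 -0.192  0.01 ]
scene green [231. 319.] 213 min [0.605 0.152 0.038] max [0.646 0.179 0.126] med [0.633 0.166 0.095]
scene red [343. 159.] 24 min [ 0.778 -0.569  0.069] max [ 0.789 -0.551  0.1  ] med [ 0.784 -0.557  0.087]
scene red [255. 300.] 204 min [0.598 0.059 0.034] max [0.639 0.092 0.128] med [0.621 0.08  0.094]
scene red [195. 387.] 16 min [0.597 0.329 0.006] max [0.607 0.347 0.022] med [0.601 0.335 0.013]
scene blue [335. 261.] 157 min [ 0.546 -0.219  0.019] max [ 0.564 -0.169  0.074] med [ 0.555 -0.194  0.049]
side amber [339. 353.] 27 min [0.406 0.149 0.032] max [0.424 0.167 0.044] med [0.415 0.158 0.04 ]
vialA? [0.775 0.069 0.035]
vialB? [0.492 0.299 0.042]
x [0.693 0.335 0.038]
ring [0.817 0.072 0.011]
scope [ 0.421 -0.341  0.059]
```

View pics/crop.png

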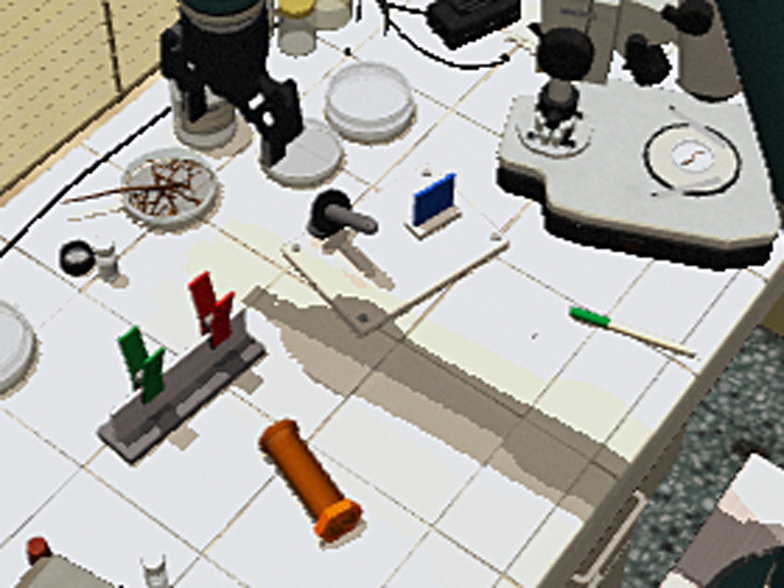

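View pics/w0.png

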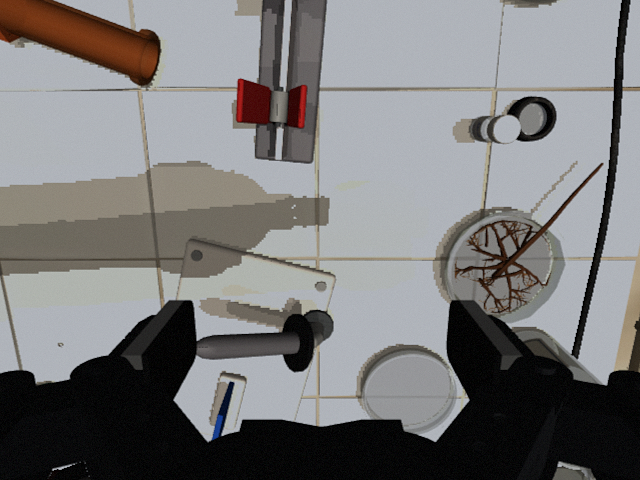

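Only one peg is in view: (300,267) in the scene, (298,342) in the wrist view, on the small white base. The other white base, at (400,250), is the microscope's and is larger. The crop confirms the tube's orange hexagonal foot at (300,378) is nearest the robot. The green clip is on the left of the strip. I'll fit cylinders to the depth points for the tube and peg, and measure the clip and fin.

```bash
cat >> h.py <<'E'
from scipy.optimize import least_squares
def cyl(p,rad,c0,d0,zfix=None):
    """fit an axis (point c, dir d) of a cylinder of known radius; x is free param"""
    d0=np.array(d0)/np.linalg.norm(d0); 
    a=np.cross(d0,[0,0,1]);a/=np.linalg.norm(a);b=np.cross(a,d0)
    def un(s): 
        d=d0+s[2]*a+s[3]*b; d/=np.linalg.norm(d); return np.array(c0)+s[0]*a+s[1]*b,d
    def f(s):
        c,d=un(s); w=p-c; return np.linalg.norm(w-np.outer(w@d,d),axis=1)-rad
    s=least_squares(f,[0,0,0,0],loss='soft_l1',f_scale=.002); c,d=un(s.x)
    return c,d,np.median(abs(f(s.x)))
E
python3 - <<'E'
from h import *
w=load('wrist');Pw=cloud(w);s=load('scene');Ps=cloud(s)
# tube
for n,c,P in(('scene',s,Ps),('wrist',w,Pw)):
    h=cv2.cvtColor(c['img'],cv2.COLOR_RGB2HSV).astype(int)
    m=(h[...,0]<20)&(h[...,1]>140)&(h[...,2]>60)&(P[...,2]>.008)&(P[...,2]<.06)&(abs(P[...,0]-.46)<.08)&(abs(P[...,1]-.135)<.06)
    p=P[m]; print(n,len(p),p.min(0).round(3),p.max(0).round(3))
    q=p[p[:,2]<.042]; q=q[(q[:,0]>.42)&(q[:,0]<.50)]
    cc,d,e=cyl(q,.017,[.46,.135,.021],[.85,-.45,0]); t=(p-cc)@d
    print(cc.round(4),d.round(3),e.round(4),'ends',(cc+t.min()*d).round(3),(cc+t.max()*d).round(3),t.max()-t.min())
# peg
for n,c,P in(('scene',s,Ps),('wrist',w,Pw)):
    V=c['img'].max(-1); dark=V<200
    m=(P[...,0]>.48)&(P[...,0]<.66)&(abs(P[...,1]+.095)<.035)&(P[...,2]>.03)&(P[...,2]<.115)
    if n=='wrist':
        v,u=np.mgrid[:480,:640]; m&=(u>197)&(v<378)&(u<340)
    p=P[m];print(n,'peg',len(p),p.min(0).round(3),p.max(0).round(3))
    q=p[(p[:,2]>.07)&(p[:,0]<.585)]
    cc,d,e=cyl(q,.009,[.56,-.095,.08],[-.866,0,.5]); t=(.055-cc[2])/d[2]
    print(len(q),cc.round(4),d.round(3),e.round(4),'at z.055',(cc+t*d).round(4))
# fin & clips
h=cv2.cvtColor(s['img'],cv2.COLOR_RGB2HSV).astype(int);H,S=h[...,0],h[...,1]
m=(H>100)&(H<130)&(S>100)&(abs(Ps[...,0]-.555)<.03)&(abs(Ps[...,1]+.19)<.05)&(Ps[...,2]>.02)
q=Ps[m]; v=np.polyfit(q[:,1],q[:,0],1);print('fin',v,q[:,1].min(),q[:,1].max(),q[:,2].max())
for nm,cond in(('green',(H>45)&(H<85)&(S>100)&(Ps[...,1]>.12)),('red',((H<8)|(H>170))&(S>120)&(Ps[...,1]<.12))):
    m=cond&(abs(Ps[...,0]-.625)<.04)&(abs(Ps[...,1]-.12)<.08)&(Ps[...,2]>.1)&(Ps[...,2]<.14)
    q=Ps[m];print(nm,len(q),q.min(0).round(3),q.max(0).round(3),q[:,0].round(3).tolist()[::6])
# strip plate top edge
for n,P in(('scene',Ps),('wrist',Pw)):
    m=(abs(P[...,0]-.625)<.03)&(P[...,1]>.02)&(P[...,1]<.22)&(P[...,2]>.05)&(P[...,2]<.064)
    q=P[m]; q=q[(q[:,1]<.06)|((q[:,1]>.1)&(q[:,1]<.145))|(q[:,1]>.185)]
    if len(q)>5: print(n,'plate',len(q),np.polyfit(q[:,1],q[:,0],1),q[:,1].min(),q[:,1].max(), q[:,2].max())
E
```

```text
scene 576 [0.397 0.1   0.009] [0.518 0.174 0.047]
[0.4595 0.134  0.0205] [ 0.941 -0.337 -0.012] 0.0016 ends [0.403 0.154 0.021] [0.514 0.115 0.02 ] 0.11777312426047817
wrist 5873 [0.402 0.097 0.008] [0.52  0.155 0.043]
[0.4592 0.1334 0.0207] [ 0.943 -0.333 -0.004] 0.0005 ends [0.41  0.151 0.021] [0.516 0.114 0.02 ] 0.11220067246148968
scene peg 240 [ 0.552 -0.13   0.034] [ 0.642 -0.085  0.104]
54 [ 0.5658 -0.096   0.0901] [-0.912  0.066  0.405] 0.0017 at z.055 [ 0.645  -0.1017  0.055 ]
wrist peg 3540 [ 0.558 -0.13   0.03 ] [ 0.651 -0.087  0.102]
905 [ 0.5658 -0.0968  0.0901] [-0.895  0.181  0.408] 0.0005 at z.055 [ 0.6427 -0.1124  0.055 ]
fin [0.25438716 0.6043342 ] -0.21904263562309167 -0.16900798135086814 0.07355234444065384
green 92 [0.605 0.153 0.1  ] [0.646 0.179 0.126] [0.644, 0.642, 0.646, 0.64, 0.642, 0.642, 0.644, 0.64, 0.636, 0.641, 0.636, 0.611, 0.61, 0.609, 0.612, 0.612]
red 90 [0.598 0.066 0.1  ] [0.639 0.092 0.128] [0.635, 0.635, 0.635, 0.635, 0.634, 0.636, 0.632, 0.631, 0.631, 0.631, 0.628, 0.601, 0.605, 0.604, 0.604]
scene plate 105 [0.09408449 0.61038587] 0.043580962193192074 0.211543908676061 0.06389229747670777
wrist plate 820 [0.09261414 0.61385125] 0.039629601091364416 0.14499305180074754 0.06222694092448905
```

Run:
```python
from h import *
w=load('wrist');P=cloud(w);v,u=np.mgrid[:480,:640]
m=(u>197)&(v<378)&(u<340)&(P[...,0]>.48)&(P[...,0]<.66)&(abs(P[...,1]+.095)<.035)&(P[...,2]>.03)&(P[...,2]<.115)
p=P[m]
for lo,hi in((.575,.605),(.585,.615),(.575,.612),(.56,.61)):
    q=p[(p[:,0]>lo)&(p[:,0]<hi)&(p[:,2]>.06)&(abs(p[:,1]+.1)<.015)]
    cc,d,e=cyl(q,.009,[.59,-.1,.075],[-.84,.2,.5]); t=(.055-cc[2])/d[2]
    print(len(q),cc.round(4),d.round(3),'az',np.degrees(np.arctan2(d[1],d[0])).round(1),e.round(4),'at z.055',(cc+t*d).round(4))
# collar: points on its upper face: plane fit by bins along x
for x in np.arange(.55,.655,.006):
    q=p[abs(p[:,0]-x)<.003]
    if len(q): i=q[:,2].argmax();print(x.round(3),len(q),'y',q[:,1].min().round(3),q[:,1].max().round(3),'ztop',q[i].round(3),'zmin',q[:,2].min().round(3))
h=cv2.cvtColor(w['img'],cv2.COLOR_RGB2HSV).astype(int)
m=(h[...,0]>100)&(h[...,0]<130)&(h[...,1]>100)&(P[...,2]>.015)&(P[...,2]<.09)
q=P[m];print('fin w',len(q),q.min(0),q.max(0)); t=q[q[:,2]>.062];print(np.polyfit(t[:,1],t[:,0],1),t.mean(0))
# vials
for c in('scene','wrist'):
    pass
```

```text
1032 [ 0.5903 -0.1028  0.0766] [-0.836  0.224  0.501] az 165.0 0.0004 at z.055 [ 0.6264 -0.1124  0.055 ]
964 [ 0.5903 -0.1027  0.0766] [-0.834  0.226  0.503] az 164.8 0.0004 at z.055 [ 0.6262 -0.1125  0.055 ]
1243 [ 0.5903 -0.1027  0.0766] [-0.836  0.224  0.501] az 165.0 0.0004 at z.055 [ 0.6264 -0.1124  0.055 ]
1701 [ 0.5903 -0.1028  0.0766] [-0.851  0.214  0.48 ] az 165.9 0.0005 at z.055 [ 0.6287 -0.1124  0.055 ]
0.556 5 y -0.098 -0.089 ztop [ 0.559 -0.098  0.098] zmin 0.093
0.562 164 y -0.102 -0.087 ztop [ 0.564 -0.096  0.102] zmin 0.087
0.568 218 y -0.105 -0.087 ztop [ 0.566 -0.096  0.101] zmin 0.084
0.574 228 y -0.106 -0.088 ztop [ 0.571 -0.093  0.1  ] zmin 0.082
0.58 219 y -0.109 -0.09 ztop [ 0.578 -0.098  0.096] zmin 0.078
0.586 214 y -0.11 -0.091 ztop [ 0.584 -0.101  0.092] zmin 0.074
0.592 197 y -0.11 -0.093 ztop [ 0.589 -0.101  0.089] zmin 0.072
0.598 197 y -0.113 -0.095 ztop [ 0.595 -0.103  0.086] zmin 0.067
0.604 191 y -0.114 -0.096 ztop [ 0.601 -0.105  0.081] zmin 0.064
0.61 183 y -0.117 -0.098 ztop [ 0.607 -0.105  0.078] zmin 0.061
0.616 219 y -0.13 -0.099 ztop [ 0.613 -0.107  0.075] zmin 0.034
0.622 322 y -0.13 -0.092 ztop [ 0.619 -0.104  0.071] zmin 0.038
0.628 379 y -0.13 -0.089 ztop [ 0.631 -0.128  0.07 ] zmin 0.044
0.634 382 y -0.13 -0.089 ztop [ 0.635 -0.121  0.076] zmin 0.049
0.64 278 y -0.124 -0.091 ztop [ 0.638 -0.115  0.076] zmin 0.032
0.646 126 y -0.12 -0.106 ztop [ 0.643 -0.109  0.071] zmin 0.03
0.652 18 y -0.118 -0.114 ztop [ 0.65  -0.118  0.043] zmin 0.032
fin w 495 [ 0.37586874 -0.28449196  0.01503085] [0.83679068 0.07393402 0.07542002]
[0.95785868 0.73629067] [ 0.57146648 -0.17207569  0.06891202]
```

Measurements agree. Tube axis passes through (0.4595, 0.1336) at azimuth −19.5°. Peg origin is (0.626, −0.112, 0.055), azimuth 165°, 30° up, matching the description. Green clip is at (0.6255, 0.166) and the fin at about (0.557, −0.196). Moving above the tube.

step_arm(
  moves=[
    {"delta_pos": [2.2,-3.2,1.2],"claw": 8.5},
    {"delta_pos": [2.2,-3.2,1.2]},
    {"delta_pos": [2.2,-3.2,1.2]},
    {"delta_pos": [2.2,-3.2,1.2]},
    {"delta_pos": [2.2,-3.2,1.2]},
    {"delta_pos": [2.2,-3.2,1.2]},
    {"dr": [0,0,-7.05]},
    {"dr": [0,0,-7.05]},
    {"dr": [0,0,-7.05]},
    {"dr": [0,0,-7.05]},
    {"dr": [0,0,-7.05]},
    {"dr": [0,0,-7.05]},
  ],
  grip_force=40,
)

```text
validation failed for argument at $.mo...
```

step_arm(
  moves=[
    {"dr": [0,0,-7.05]},
    {"dr": [0,0,-7.05]},
    {"dr": [0,0,-7.05]},
    {"dr": [0,0,-7.05]},
    {},
  ],
)

```text
validation failed for argument at $.mo...
```

step_arm(
  moves=[
    {"delta_pos": [2.2,-3.2,1.2],"dr": [0,0,0],"claw": 8.5},
    {"delta_pos": [2.2,-3.2,1.2],"dr": [0,0,0],"claw": 8.5},
    {"delta_pos": [2.2,-3.2,1.2],"dr": [0,0,0],"claw": 8.5},
    {"delta_pos": [2.2,-3.2,1.2],"dr": [0,0,0],"claw": 8.5},
    {"delta_pos": [2.2,-3.2,1.2],"dr": [0,0,0],"claw": 8.5},
    {"delta_pos": [2.2,-3.2,1.2],"dr": [0,0,0],"claw": 8.5},
    {"delta_pos": [0,0,0],"dr": [0,0,-7.05],"claw": 8.5},
    {"delta_pos": [0,0,0],"dr": [0,0,-7.05],"claw": 8.5},
    {"delta_pos": [0,0,0],"dr": [0,0,-7.05],"claw": 8.5},
    {"delta_pos": [0,0,0],"dr": [0,0,-7.05],"claw": 8.5},
    {"delta_pos": [0,0,0],"dr": [0,0,-7.05],"claw": 8.5},
  ],
  grip_force=40,
)

```text
time: 1.07
eef_pos: [0.4464, 0.1349, 0.1519]
ee_rot: [-3.135, 0.002, 2.186]
ft_force: [-0.3, 0.6, -0.9]
finger_gap: 0.085
```

step_arm(
  moves=[
    {"delta_pos": [0,0,0],"dr": [0,0,-7.05],"claw": 8.5},
    {"delta_pos": [0,0,0],"dr": [0,0,-7.05],"claw": 8.5},
    {"delta_pos": [0,0,0],"dr": [0,0,-7.05],"claw": 8.5},
    {"delta_pos": [0,0,0],"dr": [0,0,-7.05],"claw": 8.5},
    {"delta_pos": [0,0,0],"dr": [0,0,-7.05],"claw": 8.5},
    {"delta_pos": [0,0,0],"dr": [0,0,0],"claw": 8.5},
  ],
)

```text
time: 1.57
eef_pos: [0.4453, 0.1348, 0.1511]
ee_rot: [-3.134, -0.004, 2.813]
ft_force: [-0.9, 0.7, -0.5]
finger_gap: 0.0849
```

```bash
cat >> h.py <<'E'
def go(pos,rpy=None,R=None):
    """tool-frame shift (cm) and turn (deg) from the measured pose to a target TCP pose"""
    from cell import sensors
    s=sensors.sense(); R0=Ro.from_euler('xyz',s['ee_rot'])
    if R is None: R=Ro.from_euler('xyz',rpy) if rpy is not None else R0
    print('t',round(s['time'],2),'pos',s['eef_pos'].round(4),'rpy',np.degrees(s['ee_rot']).round(1),'gap',round(s['finger_gap'],4),'F',s['ft_force'].round(1))
    print('shift cm',(R0.inv().apply(np.array(pos)-s['eef_pos'])*100).round(2),'turn deg',np.degrees((R0.inv()*R).as_rotvec()).round(2))
E
python3 - <<'E'
from h import *
go([.4595,.1336,.006],np.radians([180,0,160.5]))
c=grab('wrist');save(c,'w1')
P=cloud(c);h=cv2.cvtColor(c['img'],cv2.COLOR_RGB2HSV).astype(int)
m=(h[...,0]<20)&(h[...,1]>140)&(h[...,2]>60)&(P[...,2]>.008)&(P[...,2]<.06)&(abs(P[...,0]-.46)<.08)&(abs(P[...,1]-.135)<.06)
p=P[m];d0=np.array([.942,-.335,0]);t=(p-[.4595,.1336,.02])@d0
q=p[(abs(t)<.035)]
cc,d,e=cyl(q,.017,[.4595,.1336,.021],d0);t=(p-cc)@d
print(len(q),cc.round(4),d.round(3),e.round(4),t.min(),t.max(),(cc+d*t.max()).round(4))
E
```

```text
t 1.57 pos [0.4453 0.1348 0.1511] rpy [-179.6   -0.2  161.2] gap 0.0849 F [-0.9  0.7 -0.5]
shift cm [-1.44  0.45 14.51] turn deg [-0.42 -0.22  0.68]
4048 [0.4595 0.1337 0.0207] [ 0.943 -0.332 -0.005] 0.0004 -0.056574248821008165 0.05775498546708233 [0.514  0.1145 0.0204]
```

step_arm(
  moves=[
    {"delta_pos": [-0.7,0.22,3.0],"dr": [-0.4,-0.2,0.7],"claw": 8.5},
    {"delta_pos": [-0.7,0.22,3.0],"dr": [0,0,0],"claw": 8.5},
    {"delta_pos": [0,0,3.0],"dr": [0,0,0],"claw": 8.5},
    {"delta_pos": [0,0,3.0],"dr": [0,0,0],"claw": 8.5},
    {"delta_pos": [0,0,1.3],"dr": [0,0,0],"claw": 8.5},
    {"delta_pos": [0,0,0],"dr": [0,0,0],"claw": 8.5},
  ],
)

```text
time: 2.12
eef_pos: [0.4648, 0.1341, 0.0153]
ee_rot: [3.138, 0.008, 2.77]
ft_force: [-0.2, 0.1, 0.2]
finger_gap: 0.0851
```

Run:
```python
from h import *
go([.4595,.1336,.006],np.radians([180,0,160.5]))
```

```text
t 2.12 pos [0.4648 0.1341 0.0153] rpy [179.8   0.5 158.7] gap 0.0851 F [-0.2  0.1  0.2]
shift cm [ 0.49 -0.24  0.92] turn deg [ 0.22  0.48 -1.77]
```

step_arm(
  moves=[
    {"delta_pos": [0.45,-0.2,0.8],"dr": [0.2,0.5,-1.6],"claw": 8.5},
    {"delta_pos": [0,0,0],"dr": [0,0,0],"claw": 8.5},
    {"delta_pos": [0,0,0],"dr": [0,0,0],"claw": 3.0},
    {"delta_pos": [0,0,0],"dr": [0,0,0],"claw": 3.0},
    {"delta_pos": [0,0,0],"dr": [0,0,0],"claw": 2.5},
    {"delta_pos": [0,0,0],"dr": [0,0,0],"claw": 2.5},
    {"delta_pos": [0,0,0],"dr": [0,0,0],"claw": 2.5},
    {"delta_pos": [0,0,0],"dr": [0,0,0],"claw": 2.5},
  ],
)

```text
time: 2.78
eef_pos: [0.4623, 0.1347, 0.0109]
ee_rot: [3.138, 0.005, 2.795]
ft_force: [0.7, -0.2, -0.6]
finger_gap: 0.0318
```

Run:
```python
from h import *
go([.4595,.1336,.006],np.radians([180,0,160.5]))
```

```text
t 2.78 pos [0.4623 0.1347 0.0109] rpy [179.8   0.3 160.1] gap 0.0318 F [ 0.7 -0.2 -0.6]
shift cm [ 0.23 -0.2   0.49] turn deg [ 0.21  0.26 -0.39]
```

step_arm(
  moves=[
    {"delta_pos": [0,0,0],"dr": [0,0,0],"claw": 5.0},
    {"delta_pos": [0,0,0],"dr": [0,0,0],"claw": 5.0},
    {"delta_pos": [0.2,-0.15,0.4],"dr": [0,0,0],"claw": 5.0},
    {"delta_pos": [0,0,0.3],"dr": [0,0,0],"claw": 5.0},
    {"delta_pos": [0,0,0.2],"dr": [0,0,0],"claw": 5.0},
    {"delta_pos": [0,0,0],"dr": [0,0,0],"claw": 5.0},
  ],
)

```text
time: 3.28
eef_pos: [0.4602, 0.1338, 0.0015]
ee_rot: [3.137, 0.006, 2.794]
ft_force: [-0.0, -0.1, 0.4]
finger_gap: 0.0502
```

Run:
```python
from h import *
go([.4595,.1336,.002],np.radians([180,0,160.5]))
from cell import r; print([a for a in dir(r) if a[0]!='_'], r.hold_point_z)
```

```text
t 3.28 pos [0.4602 0.1338 0.0015] rpy [179.8   0.3 160.1] gap 0.0502 F [-0.  -0.1  0.4]
shift cm [ 0.05 -0.04 -0.05] turn deg [ 0.24  0.33 -0.42]
['IKError', 'close_job', 'hold_point_z'] 0.0187
```

step_arm(
  moves=[
    {"delta_pos": [0,0,0],"dr": [0,0,0],"claw": 2.5},
    {"delta_pos": [0,0,0],"dr": [0,0,0],"claw": 2.5},
    {"delta_pos": [0,0,0],"dr": [0,0,0],"claw": 2.5},
    {"delta_pos": [0,0,0],"dr": [0,0,0],"claw": 2.5},
    {"delta_pos": [0,0,0],"dr": [0,0,0],"claw": 2.5},
    {"delta_pos": [0,0,-1.5],"dr": [0,0,0],"claw": 2.5},
    {"delta_pos": [0,0,-3],"dr": [0,0,0],"claw": 2.5},
    {"delta_pos": [0,0,-3],"dr": [0,0,0],"claw": 2.5},
    {"delta_pos": [0,0,-3],"dr": [0,0,0],"claw": 2.5},
    {"delta_pos": [0,0,-3],"dr": [0,0,0],"claw": 2.5},
    {"delta_pos": [0,0,-2],"dr": [0,0,0],"claw": 2.5},
    {"delta_pos": [0,0,0],"dr": [0,0,0],"claw": 2.5},
  ],
  grip_force=50,
)

```text
time: 4.28
eef_pos: [0.457, 0.1334, 0.1608]
ee_rot: [-3.141, -0.001, 2.795]
ft_force: [1.2, -0.4, -0.7]
finger_gap: 0.032
```

Run:
```python
from h import *
go([.46,.134,.15],np.radians([180,0,160.5]))
c=grab('wrist');save(c,'w2')
P=cloud(c);h=cv2.cvtColor(c['img'],cv2.COLOR_RGB2HSV).astype(int)
m=(h[...,0]<20)&(h[...,1]>140)&(h[...,2]>60)&(P[...,2]>.06)&(c['depth']>.03)&(c['depth']<.4)
T=Ro.from_euler('xyz',__import__('cell').sensors.sense()['ee_rot']);e=__import__('cell').sensors.sense()['eef_pos']
p=T.inv().apply(P[m]-e)  # tool frame
print(len(p),p.min(0).round(4),p.max(0).round(4))
q=p[(abs(p[:,0])<.04)]
cc,d,er=cyl(q,.017,[0,0,-.019],[-1,0,0.01]);t=(p-cc)@d
print('tool frame axis',cc.round(4),d.round(3),er,'mouth',(cc+d*t.max()).round(4),'foot',(cc+d*t.min()).round(4))
```

```text
t 4.28 pos [0.457  0.1334 0.1608] rpy [-180.    -0.   160.2] gap 0.032 F [ 1.2 -0.4 -0.7]
shift cm [-0.27  0.16  1.08] turn deg [-0.01 -0.04 -0.34]
29449 [-0.0289 -0.0241 -0.0764] [ 0.0555  0.0243 -0.0003]
tool frame axis [-0.      0.0001 -0.0209] [-1.    -0.001  0.008] 0.0003156354599131595 mouth [-0.0289  0.0001 -0.0206] foot [ 0.0555  0.0002 -0.0213]
```

View pics/w2.png

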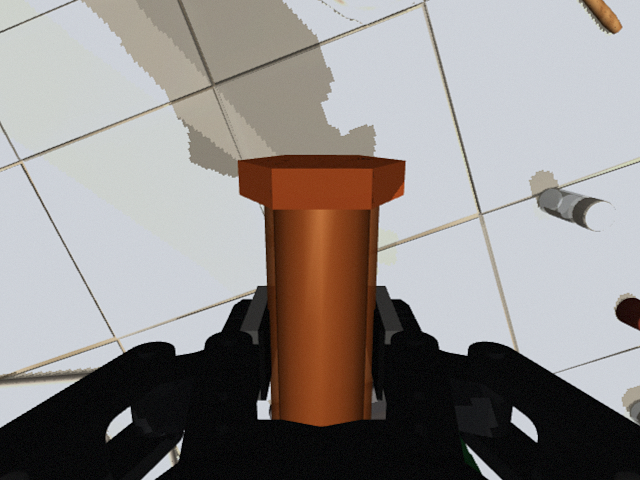

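The tube is held squarely, with the foot toward the camera at (320,180). Next: tilt it and go to the pre-insert pose.

```bash
cat > ins.py <<'E'
from h import *
import sys
a,el=np.radians(165),np.radians(30)
d=np.array([np.cos(el)*np.cos(a),np.cos(el)*np.sin(a),np.sin(el)]);y=np.array([np.sin(np.radians(15)),np.cos(np.radians(15)),0])
R=Ro.from_matrix(np.c_[d,y,np.cross(d,y)]); O=np.array([.6264,-.1124,.055])
tcp=O+float(sys.argv[1])*d-R.apply([-.0590,0,-.0209])
print('target',tcp.round(4)); go(tcp,R=R)
E
python3 ins.py .12; python3 ins.py 0
```

```text
target [ 0.4666 -0.0696  0.1264]
t 4.33 pos [0.4563 0.1331 0.1593] rpy [-1.799e+02 -1.000e-01  1.602e+02] gap 0.0319 F [-0.1  0.6 -0.7]
shift cm [ -7.85 -18.71   3.3 ] turn deg [ 1.2  29.86 -4.75]
target [ 0.567  -0.0965  0.0664]
t 4.33 pos [0.4563 0.1331 0.1593] rpy [-1.799e+02 -1.000e-01  1.602e+02] gap 0.0319 F [-0.1  0.6 -0.7]
shift cm [-18.22 -17.82   9.28] turn deg [ 1.2  29.86 -4.75]
```

step_arm(
  moves=[
    {"delta_pos": [0,0,0],"dr": [0.3,6,-1],"claw": 2.5},
    {"delta_pos": [0,0,0],"dr": [0.3,6,-1],"claw": 2.5},
    {"delta_pos": [0,0,0],"dr": [0.3,6,-1],"claw": 2.5},
    {"delta_pos": [0,0,0],"dr": [0.3,6,-1],"claw": 2.5},
    {"delta_pos": [0,0,0],"dr": [0,3,-0.5],"claw": 2.5},
    {"delta_pos": [0,0,0],"dr": [0,0,0],"claw": 2.5},
  ],
)

```text
time: 4.83
eef_pos: [0.4515, 0.1325, 0.1545]
ee_rot: [-3.136, -0.501, 2.88]
ft_force: [0.7, 0.4, -1.7]
finger_gap: 0.0318
```

```bash
python3 ins.py .12
```

```text
target [ 0.4666 -0.0696  0.1264]
t 4.83 pos [0.4515 0.1325 0.1545] rpy [-179.7  -28.7  165. ] gap 0.0318 F [ 0.7  0.4 -1.7]
shift cm [ -7.21 -19.13  -0.64] turn deg [-0.31  1.3  -0.  ]
```

step_arm(
  moves=[
    {"delta_pos": [-0.3,-3,0],"dr": [0,1.2,0],"claw": 2.5},
    {"delta_pos": [-0.3,-3,0],"dr": [0,0,0],"claw": 2.5},
    {"delta_pos": [-0.5,-3,0],"dr": [0,0,0],"claw": 2.5},
    {"delta_pos": [-0.5,-3,0],"dr": [0,0,0],"claw": 2.5},
    {"delta_pos": [-1,-3,0],"dr": [0,0,0],"claw": 2.5},
    {"delta_pos": [-1.2,-2.4,0],"dr": [0,0,0],"claw": 2.5},
    {"delta_pos": [-1.5,-1,0],"dr": [0,0,0],"claw": 2.5},
    {"delta_pos": [-1,0,0],"dr": [0,0,0],"claw": 2.5},
    {"delta_pos": [0,0,0],"dr": [0,0,0],"claw": 2.5},
  ],
)

```text
time: 5.58
eef_pos: [0.4489, -0.0642, 0.113]
ee_rot: [-3.128, -0.527, 2.882]
ft_force: [-0.6, -0.1, 0.2]
finger_gap: 0.0317
```

```bash
python3 ins.py .12
```

```text
target [ 0.4666 -0.0696  0.1264]
t 5.58 pos [ 0.4489 -0.0642  0.113 ] rpy [-179.2  -30.2  165.2] gap 0.0317 F [-0.6 -0.1  0.2]
shift cm [-0.92 -0.09 -2.09] turn deg [-0.86 -0.19  0.13]
```

step_arm(
  moves=[
    {"delta_pos": [0,0,-1.2],"dr": [-0.6,-0.2,0],"claw": 2.5},
    {"delta_pos": [-0.4,0,-0.8],"dr": [0,0,0],"claw": 2.5},
    {"delta_pos": [-0.4,0,0],"dr": [0,0,0],"claw": 2.5},
    {"delta_pos": [0,0,0],"dr": [0,0,0],"claw": 2.5},
  ],
)

```text
time: 5.92
eef_pos: [0.466, -0.0636, 0.1278]
ee_rot: [3.141, -0.524, 2.89]
ft_force: [-0.9, 0.3, -0.8]
finger_gap: 0.0317
```

```bash
python3 ins.py .12
python3 - <<'E'
from h import *
c=grab('scene');save(c,'s3',(240,180,420,330),4)
E
```

```text
target [ 0.4666 -0.0696  0.1264]
t 5.92 pos [ 0.466  -0.0636  0.1278] rpy [180.  -30.  165.6] gap 0.0317 F [-0.9  0.3 -0.8]
shift cm [-0.25 -0.56  0.02] turn deg [-0.28 -0.01  0.51]
```

View pics/s3.png

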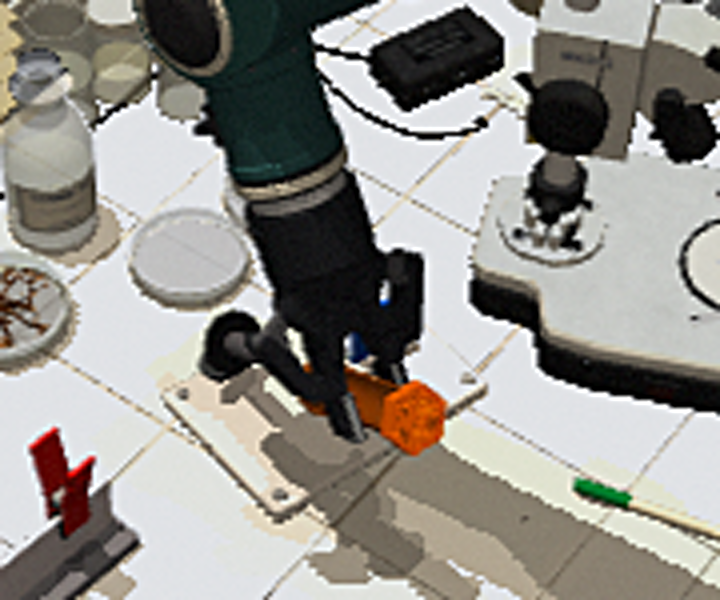

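Tube foot shows at (415,415) and collar at (232,345) in the crop; they line up along the peg. I'll correct the lateral offset and advance in stages.

step_arm(
  moves=[
    {"delta_pos": [-0.2,-0.5,0],"dr": [-0.2,0,0.5],"claw": 2.5},
    {"delta_pos": [0,0,0],"dr": [0,0,0],"claw": 2.5},
    {"delta_pos": [-0.7,0,0],"dr": [0,0,0],"claw": 2.5},
    {"delta_pos": [-0.7,0,0],"dr": [0,0,0],"claw": 2.5},
    {"delta_pos": [-0.5,0,0],"dr": [0,0,0],"claw": 2.5},
    {"delta_pos": [0,0,0],"dr": [0,0,0],"claw": 2.5},
  ],
)

```text
time: 6.47
eef_pos: [0.4836, -0.0724, 0.1169]
ee_rot: [-3.141, -0.523, 2.882]
ft_force: [0.1, -0.1, -0.4]
finger_gap: 0.0317
```

```bash
python3 ins.py .09
```

```text
target [ 0.4917 -0.0763  0.1114]
t 6.47 pos [ 0.4836 -0.0724  0.1169] rpy [-179.9  -30.   165.1] gap 0.0317 F [ 0.1 -0.1 -0.4]
shift cm [-1.04 -0.17  0.03] turn deg [-0.11  0.03  0.11]
```

step_arm(
  moves=[
    {"delta_pos": [-0.5,-0.15,0],"dr": [0,0,0],"claw": 2.5},
    {"delta_pos": [-0.7,0,0],"dr": [0,0,0],"claw": 2.5},
    {"delta_pos": [-0.7,0,0],"dr": [0,0,0],"claw": 2.5},
    {"delta_pos": [-0.7,0,0],"dr": [0,0,0],"claw": 2.5},
    {"delta_pos": [-0.5,0,0],"dr": [0,0,0],"claw": 2.5},
    {"delta_pos": [0,0,0],"dr": [0,0,0],"claw": 2.5},
  ],
)

```text
time: 6.97
eef_pos: [0.5119, -0.0818, 0.0986]
ee_rot: [-3.141, -0.524, 2.881]
ft_force: [-0.5, -0.4, -1.0]
finger_gap: 0.032
```

```bash
python3 ins.py .06
```

```text
target [ 0.5168 -0.083   0.0964]
t 6.97 pos [ 0.5119 -0.0818  0.0986] rpy [-179.9  -30.   165.1] gap 0.032 F [-0.5 -0.4 -1. ]
shift cm [-0.54  0.01 -0.06] turn deg [-0.1  -0.04  0.08]
```

step_arm(
  moves=[
    {"delta_pos": [-0.7,0,-0.06],"dr": [0,0,0],"claw": 2.5},
    {"delta_pos": [-0.8,0,0],"dr": [0,0,0],"claw": 2.5},
    {"delta_pos": [-0.8,0,0],"dr": [0,0,0],"claw": 2.5},
    {"delta_pos": [-0.8,0,0],"dr": [0,0,0],"claw": 2.5},
    {"delta_pos": [-0.8,0,0],"dr": [0,0,0],"claw": 2.5},
    {"delta_pos": [-0.4,0,0],"dr": [0,0,0],"claw": 2.5},
    {"delta_pos": [0,0,0],"dr": [0,0,0],"claw": 2.5},
  ],
)

```text
time: 7.55
eef_pos: [0.5523, -0.0925, 0.0747]
ee_rot: [-3.141, -0.525, 2.882]
ft_force: [-0.9, -1.1, 0.1]
finger_gap: 0.0316
```

```bash
python3 ins.py .0
```

```text
target [ 0.567  -0.0965  0.0664]
t 7.55 pos [ 0.5523 -0.0925  0.0747] rpy [-179.9  -30.1  165.1] gap 0.0316 F [-0.9 -1.1  0.1]
shift cm [-1.74 -0.01 -0.04] turn deg [-0.11 -0.06  0.09]
```

step_arm(
  moves=[
    {"delta_pos": [-0.5,0,0],"dr": [0,0,0],"claw": 2.5},
    {"delta_pos": [-0.5,0,0],"dr": [0,0,0],"claw": 2.5},
    {"delta_pos": [-0.3,0,0],"dr": [0,0,0],"claw": 2.5},
    {"delta_pos": [0,0,0],"dr": [0,0,0],"claw": 2.5},
  ],
)

```text
time: 7.88
eef_pos: [0.564, -0.0955, 0.0674]
ee_rot: [-3.141, -0.525, 2.882]
ft_force: [-0.7, 0.4, -0.3]
finger_gap: 0.0322
```

step_arm(
  moves=[
    {"delta_pos": [-0.25,0,0],"dr": [0,0,0],"claw": 2.5},
    {"delta_pos": [0,0,0],"dr": [0,0,0],"claw": 2.5},
  ],
)

```text
time: 8.05
eef_pos: [0.5658, -0.096, 0.0662]
ee_rot: [-3.141, -0.527, 2.882]
ft_force: [-1.0, -0.4, -0.8]
finger_gap: 0.0319
```

step_arm(
  moves=[
    {"delta_pos": [-0.2,0,0],"dr": [0,0,0],"claw": 2.5},
    {"delta_pos": [-0.1,0,0],"dr": [0,0,0],"claw": 2.5},
  ],
)

```text
time: 8.22
eef_pos: [0.5656, -0.0959, 0.0659]
ee_rot: [-3.14, -0.534, 2.882]
ft_force: [-1.8, 0.1, 3.8]
finger_gap: 0.0319
```

```bash
python3 ins.py .0
```

```text
target [ 0.567  -0.0965  0.0664]
t 8.22 pos [ 0.5656 -0.0959  0.0659] rpy [-179.9  -30.6  165.1] gap 0.0319 F [-1.8  0.1  3.8]
shift cm [-0.1  -0.02 -0.12] turn deg [-0.16 -0.61  0.13]
```

step_arm(
  moves=[
    {"delta_pos": [-0.25,0,-0.1],"dr": [0,-0.5,0],"claw": 2.5},
    {"delta_pos": [-0.25,0,0],"dr": [0,0,0],"claw": 2.5},
    {"delta_pos": [-0.25,0,0],"dr": [0,0,0],"claw": 2.5},
  ],
)

```text
time: 8.47
eef_pos: [0.5655, -0.096, 0.0659]
ee_rot: [-3.138, -0.544, 2.883]
ft_force: [-9.0, 1.7, 9.4]
finger_gap: 0.0319
```

```bash
python3 ins.py .0
```

```text
target [ 0.567  -0.0965  0.0664]
t 8.47 pos [ 0.5655 -0.096   0.0659] rpy [-179.8  -31.2  165.2] gap 0.0319 F [-9.   1.7  9.4]
shift cm [-0.11 -0.01 -0.13] turn deg [-0.28 -1.16  0.17]
```

Contact 1 mm from the predicted seat, with 13 N along the axis and no further motion, so the tube is seated. Releasing and backing off along the tool axis.

step_arm(
  moves=[
    {"delta_pos": [0,0,0],"dr": [0,0,0],"claw": 3.6},
    {"delta_pos": [0,0,0],"dr": [0,0,0],"claw": 6.5},
    {"delta_pos": [0,0,0],"dr": [0,0,0],"claw": 7.5},
    {"delta_pos": [0,0,0],"dr": [0,0,0],"claw": 7.5},
    {"delta_pos": [0,0,0],"dr": [0,0,0],"claw": 7.5},
    {"delta_pos": [0,0,-1.5],"dr": [0,0,0],"claw": 7.5},
    {"delta_pos": [0,0,-3],"dr": [0,0,0],"claw": 7.5},
    {"delta_pos": [0,0,-3],"dr": [0,0,0],"claw": 7.5},
    {"delta_pos": [0,0,-3],"dr": [0,0,0],"claw": 7.5},
    {"delta_pos": [0,0,-3],"dr": [0,0,0],"claw": 7.5},
    {"delta_pos": [0,0,0],"dr": [0,0,0],"claw": 7.5},
  ],
)

```text
time: 9.38
eef_pos: [0.6356, -0.1145, 0.1844]
ee_rot: [-3.138, -0.542, 2.883]
ft_force: [0.6, 0.1, 0.4]
finger_gap: 0.0753
```

Run:
```python
from h import *
go([.6255,.166,.24],np.radians([180,0,84.7]))
c=grab('wrist');save(c,'w4')
P=cloud(c);h=cv2.cvtColor(c['img'],cv2.COLOR_RGB2HSV).astype(int);H,S=h[...,0],h[...,1]
m=(H<20)&(S>140)&(h[...,2]>60)&(P[...,2]>.03)&(abs(P[...,0]-.57)<.1)&(abs(P[...,1]+.1)<.05)
p=P[m];O=np.array([.6264,-.1124,.055]);a,el=np.radians(165),np.radians(30)
d=np.array([np.cos(el)*np.cos(a),np.cos(el)*np.sin(a),np.sin(el)]);t=(p-O)@d
print('tube along peg',np.percentile(t,[.5,1,50,99,99.5]))
m=(H>100)&(H<130)&(S>100)&(P[...,2]>.02)&(P[...,2]<.09)&(abs(P[...,0]-.557)<.05)&(abs(P[...,1]+.197)<.05)
q=P[m];print('fin',len(q));
if len(q)>20:
    t=q[q[:,2]>.066]; print(len(t),np.polyfit(t[:,1],t[:,0],1),t.min(0),t.max(0))
```

```text
t 9.38 pos [ 0.6356 -0.1145  0.1844] rpy [-179.8  -31.1  165.2] gap 0.0753 F [0.6 0.1 0.4]
shift cm [ 9.85 26.86 -0.64] turn deg [-21.93 -25.61  78.41]
tube along peg [0.00270946 0.00341692 0.06430708 0.11565696 0.11620536]
fin 1671
677 [0.26346404 0.60941873] [ 0.54822786 -0.22215423  0.0660312 ] [ 0.56621084 -0.17130891  0.07186079]
```

View pics/w4.png

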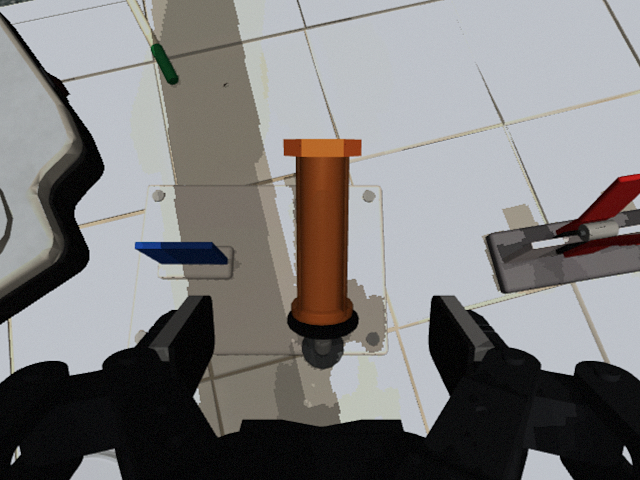

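Tube is on the peg, foot at 115.6 mm along it, with the lip against the black collar at (322,320). The fin's top is refined to (0.5576, −0.1967), azimuth −14.8°. Now to the clip.

step_arm(
  moves=[
    {"delta_pos": [0,0,-1.5],"dr": [0,-6.2,0],"claw": 7.5},
    {"delta_pos": [0,0,-1.5],"dr": [0,-6.2,0],"claw": 7.5},
    {"delta_pos": [0,0,-1.5],"dr": [0,-6.2,0],"claw": 7.5},
    {"delta_pos": [0,0,-1],"dr": [0,-6.2,0],"claw": 7.5},
    {"delta_pos": [0,0,0],"dr": [0,-6,0],"claw": 7.5},
    {"delta_pos": [0,0,0],"dr": [0,0,6.7],"claw": 7.5},
    {"delta_pos": [0,0,0],"dr": [0,0,6.7],"claw": 7.5},
    {"delta_pos": [0,0,0],"dr": [0,0,6.7],"claw": 7.5},
    {"delta_pos": [0,0,0],"dr": [0,0,6.7],"claw": 7.5},
    {"delta_pos": [0,0,0],"dr": [0,0,6.7],"claw": 7.5},
    {"delta_pos": [0,0,0],"dr": [0,0,6.7],"claw": 7.5},
    {"delta_pos": [0,0,0],"dr": [0,0,6.7],"claw": 7.5},
  ],
)

```text
time: 10.43
eef_pos: [0.6427, -0.1178, 0.2146]
ee_rot: [-3.132, -0.003, 2.031]
ft_force: [0.4, -0.1, -1.0]
finger_gap: 0.0751
```

step_arm(
  moves=[
    {"delta_pos": [0,0,0],"dr": [0,0,6.7],"claw": 7.5},
    {"delta_pos": [0,0,0],"dr": [0,0,6.7],"claw": 7.5},
    {"delta_pos": [0,0,0],"dr": [0,0,6.7],"claw": 7.5},
    {"delta_pos": [0,0,0],"dr": [0,0,6.7],"claw": 7.5},
    {"delta_pos": [0,0,0],"dr": [0,0,6.0],"claw": 7.5},
    {"delta_pos": [0,0,0],"dr": [0,0,0],"claw": 7.5},
  ],
)

```text
time: 10.93
eef_pos: [0.6363, -0.1169, 0.207]
ee_rot: [-3.121, 0.004, 1.426]
ft_force: [-0.7, -0.1, -0.7]
finger_gap: 0.0751
```

Run:
```python
from h import *
go([.6255,.166,.19],np.radians([180,0,84.7]))
P=cloud(load('scene')).reshape(-1,3)
d=np.hypot(P[:,0]-.5576,P[:,1]+.1967)
for r0,r1 in((.08,.12),(.12,.16),(.16,.25)):
    q=P[(d>r0)&(d<r1)&(P[:,2]<.3)]; i=q[:,2].argmax();print('near fin',r0,q[i].round(3))
```

```text
t 10.93 pos [ 0.6363 -0.1169  0.207 ] rpy [-178.8    0.2   81.7] gap 0.0751 F [-0.7 -0.1 -0.7]
shift cm [27.85 -5.13  1.7 ] turn deg [-1.2   0.18 -3.02]
near fin 0.08 [ 0.529 -0.082  0.3  ]
near fin 0.12 [ 0.531 -0.071  0.3  ]
near fin 0.16 [ 0.399 -0.33   0.3  ]
```

step_arm(
  moves=[
    {"delta_pos": [3.4,-0.6,0],"dr": [-1.2,0,-3],"claw": 8.4},
    {"delta_pos": [3.4,-0.6,0],"dr": [0,0,0],"claw": 8.4},
    {"delta_pos": [3.4,-0.6,0],"dr": [0,0,0],"claw": 8.4},
    {"delta_pos": [3.4,-0.6,0],"dr": [0,0,0],"claw": 8.4},
    {"delta_pos": [3.4,-0.6,0],"dr": [0,0,0],"claw": 8.4},
    {"delta_pos": [3.4,-0.6,0],"dr": [0,0,0],"claw": 8.4},
    {"delta_pos": [3.0,-0.6,0],"dr": [0,0,0],"claw": 8.4},
    {"delta_pos": [2.0,-0.6,0],"dr": [0,0,0],"claw": 8.4},
    {"delta_pos": [0,0,0],"dr": [0,0,0],"claw": 8.4},
  ],
)

```text
time: 11.68
eef_pos: [0.6039, 0.1468, 0.1971]
ee_rot: [-3.132, 0.007, 1.502]
ft_force: [-0.4, 2.0, 0.3]
finger_gap: 0.084
```

Run:
```python
from h import *
go([.6255,.166,.19],np.radians([180,0,84.7]))
c=grab('wrist');save(c,'w5');P=cloud(c)
h=cv2.cvtColor(c['img'],cv2.COLOR_RGB2HSV).astype(int);H,S=h[...,0],h[...,1]
m=(H>45)&(H<85)&(S>100)&(P[...,2]>.06)&(P[...,2]<.14)&(abs(P[...,0]-.625)<.05)&(abs(P[...,1]-.166)<.05)
p=P[m];t=p[p[:,2]>.105]
print('green',len(p),p.min(0).round(4),p.max(0).round(4));
for g in(t[t[:,0]<.625],t[t[:,0]>.625]): 
    if len(g): print(len(g),g.min(0).round(4),g.max(0).round(4),g.mean(0).round(4))
m=(abs(P[...,0]-.625)<.03)&(P[...,1]>.03)&(P[...,1]<.22)&(P[...,2]>.054)&(P[...,2]<.064)&(S<60)
q=P[m];q=q[(abs(q[:,1]-.166)>.018)&(abs(q[:,1]-.078)>.018)];print('plate',len(q),np.polyfit(q[:,1],q[:,0],1),q[:,1].min(),q[:,1].max(),q[:,2].mean())
```

```text
t 11.68 pos [0.6039 0.1468 0.1971] rpy [-179.5    0.4   86.1] gap 0.084 F [-0.4  2.   0.3]
shift cm [2.07 2.03 0.68] turn deg [-0.54  0.43  1.38]
green 2294 [0.6082 0.1512 0.0614] [0.6484 0.1773 0.125 ]
572 [0.6082 0.1543 0.1051] [0.6172 0.1773 0.125 ] [0.6125 0.1664 0.1189]
781 [0.6392 0.1512 0.105 ] [0.6484 0.1744 0.1246] [0.6437 0.1633 0.1169]
plate 989 [0.09242857 0.61319079] 0.04027969137397658 0.20881489239414006 0.059950312713884665
```

View pics/w5.png

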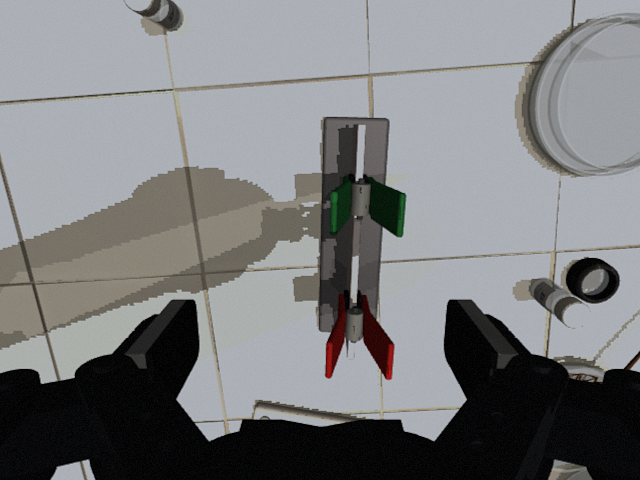

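Green clip is the upper one at (368,205) and red is at (358,345). Clip centre is (0.6284, 0.1645), consistent with the plate line. Aligning, then descending.

step_arm(
  moves=[
    {"delta_pos": [0.9,1.1,0],"dr": [-0.5,0.4,1.3],"claw": 8.4},
    {"delta_pos": [0.8,1.0,0],"dr": [0,0,0],"claw": 8.4},
    {"delta_pos": [0,0,0],"dr": [0,0,0],"claw": 8.4},
    {"delta_pos": [0,0,0],"dr": [0,0,0],"claw": 8.4},
  ],
)

```text
time: 12.07
eef_pos: [0.629, 0.1554, 0.1953]
ee_rot: [3.141, 0.004, 1.474]
ft_force: [-0.6, 0.1, 0.4]
finger_gap: 0.0838
```

```bash
cat > g.py <<'E'
from h import *
import sys
a=[float(x) for x in sys.argv[1:]]; go(a[:3],np.radians([180,0,a[3]]))
E
python3 g.py .6284 .1645 .086 84.7
```

```text
t 12.07 pos [0.629  0.1554 0.1953] rpy [180.    0.2  84.4] gap 0.0838 F [-0.6  0.1  0.4]
shift cm [ 0.95 -0.15 10.93] turn deg [ 0.01  0.24 -0.25]
```

step_arm(
  moves=[
    {"delta_pos": [0.8,-0.15,1.5],"dr": [0,0.2,-0.2],"claw": 8.4},
    {"delta_pos": [0,0,2.5],"dr": [0,0,0],"claw": 8.4},
    {"delta_pos": [0,0,2.5],"dr": [0,0,0],"claw": 8.4},
    {"delta_pos": [0,0,1.5],"dr": [0,0,0],"claw": 8.4},
    {"delta_pos": [0,0,0],"dr": [0,0,0],"claw": 8.4},
  ],
)

```text
time: 12.48
eef_pos: [0.6317, 0.1553, 0.1139]
ee_rot: [3.135, 0.002, 1.468]
ft_force: [-0.3, -0.3, -1.4]
finger_gap: 0.0842
```

```bash
python3 g.py .6284 .1645 .086 84.7
```

```text
t 12.48 pos [0.6317 0.1553 0.1139] rpy [1.796e+02 1.000e-01 8.410e+01] gap 0.0842 F [-0.3 -0.3 -1.4]
shift cm [ 0.88 -0.44  2.79] turn deg [ 0.35  0.1  -0.61]
```

step_arm(
  moves=[
    {"delta_pos": [0.8,-0.4,1.0],"dr": [0.3,0.1,-0.6],"claw": 8.4},
    {"delta_pos": [0,0,0.9],"dr": [0,0,0],"claw": 8.4},
    {"delta_pos": [0,0,0.4],"dr": [0,0,0],"claw": 8.4},
    {"delta_pos": [0,0,0],"dr": [0,0,0],"claw": 8.4},
    {"delta_pos": [0,0,0],"dr": [0,0,0],"claw": 8.4},
  ],
)

```text
time: 12.9
eef_pos: [0.6297, 0.1615, 0.0906]
ee_rot: [3.139, 0.0, 1.475]
ft_force: [-0.2, 0.2, 0.0]
finger_gap: 0.0838
```

```bash
python3 g.py .6284 .1645 .086 84.7
```

```text
t 12.9 pos [0.6297 0.1615 0.0906] rpy [179.9   0.   84.5] gap 0.0838 F [-0.2  0.2  0. ]
shift cm [ 0.28 -0.16  0.46] turn deg [ 0.14  0.01 -0.16]
```

step_arm(
  moves=[
    {"delta_pos": [0.28,-0.15,0.4],"dr": [0.1,0,-0.1],"claw": 8.4},
    {"delta_pos": [0,0,0],"dr": [0,0,0],"claw": 8.4},
    {"delta_pos": [0,0,0],"dr": [0,0,0],"claw": 1.5},
    {"delta_pos": [0,0,0],"dr": [0,0,0],"claw": 1.5},
    {"delta_pos": [0,0,0],"dr": [0,0,0],"claw": 1.5},
    {"delta_pos": [0,0,0],"dr": [0,0,0],"claw": 1.5},
    {"delta_pos": [0,0,0],"dr": [0,0,0],"claw": 1.5},
    {"delta_pos": [0,0,0],"dr": [0,0,0],"claw": 1.5},
    {"delta_pos": [0,0,0],"dr": [0,0,0],"claw": 1.5},
    {"delta_pos": [0,0,0],"dr": [0,0,0],"claw": 1.5},
  ],
  grip_force=40,
)

```text
time: 13.73
eef_pos: [0.63, 0.1654, 0.0891]
ee_rot: [3.137, -0.002, 1.478]
ft_force: [-0.4, -0.2, -0.7]
finger_gap: 0.0174
```

```bash
python3 g.py .6284 .1645 .086 84.7
```

```text
t 13.73 pos [0.63   0.1654 0.0891] rpy [ 1.797e+02 -1.000e-01  8.470e+01] gap 0.0174 F [-0.4 -0.2 -0.7]
shift cm [-0.1  -0.15  0.3 ] turn deg [ 0.28 -0.09 -0.03]
```

Gap 17.4 mm; the tube also read 2 mm low, so this is about 20 mm and the handles are fully squeezed. Lifting.

step_arm(
  moves=[
    {"delta_pos": [0,0,-1],"dr": [0,0,0],"claw": 1.5},
    {"delta_pos": [0,0,-2],"dr": [0,0,0],"claw": 1.5},
    {"delta_pos": [0,0,-2.5],"dr": [0,0,0],"claw": 1.5},
    {"delta_pos": [0,0,-2.5],"dr": [0,0,0],"claw": 1.5},
    {"delta_pos": [0,0,-2.5],"dr": [0,0,0],"claw": 1.5},
    {"delta_pos": [0,0,-2],"dr": [0,0,0],"claw": 1.5},
    {"delta_pos": [0,0,0],"dr": [0,0,0],"claw": 1.5},
  ],
)

```text
time: 14.32
eef_pos: [0.6281, 0.1646, 0.221]
ee_rot: [3.141, 0.0, 1.477]
ft_force: [1.0, 0.9, -0.1]
finger_gap: 0.0176
```

```bash
python3 g.py .5576 -.1967 .22 75.2
python3 - <<'E'
from h import *
from cell import sensors
c=grab('wrist');P=cloud(c)
h=cv2.cvtColor(c['img'],cv2.COLOR_RGB2HSV).astype(int);H,S=h[...,0],h[...,1]
st=sensors.sense();R=Ro.from_euler('xyz',st['ee_rot'])
m=(H>45)&(H<85)&(S>100)&(c['depth']>.03)&(c['depth']<.3)
p=R.inv().apply(P[m]-st['eef_pos']);print('clip tool frame',len(p),p.min(0).round(4),p.max(0).round(4))
s=grab('scene');save(s,'s6',(180,160,480,385),2.6)
E
```

```text
t 14.32 pos [0.6281 0.1646 0.221 ] rpy [179.9   0.   84.6] gap 0.0176 F [ 1.   0.9 -0.1]
shift cm [-36.63  -3.65   0.1 ] turn deg [0.06 0.   9.45]
clip tool frame 8742 [-0.013  -0.0565 -0.0994] [0.0204 0.0574 0.0444]
```

View pics/s6.png

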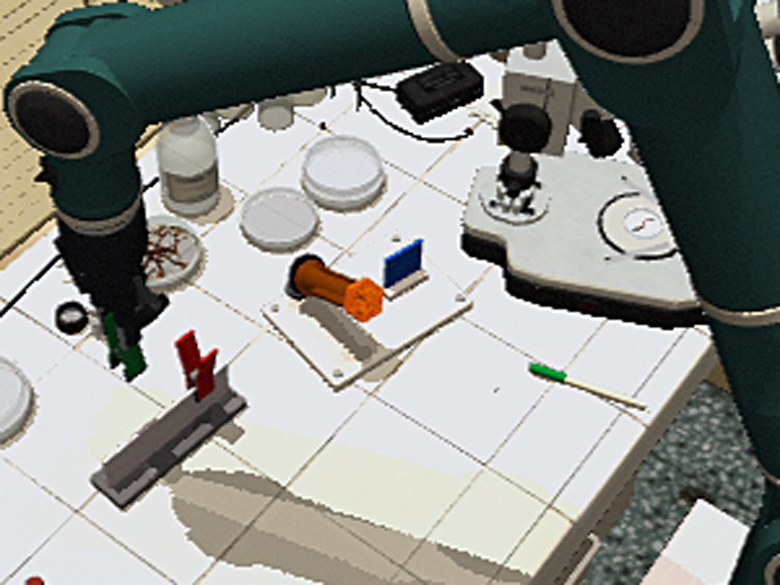

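Green clip is held upright at (123,345), the tube sits on the peg at (335,285), and the red clip is untouched. Checking clearance to the microscope before moving.

Run:
```python
from h import *
c=load('scene');P=cloud(c);R=c['img'].astype(int)
teal=(R[...,1]>R[...,0]+15)
v,u=np.mgrid[:480,:640]
for a in np.arange(.3,.9,.05):
    row=[]
    for b in np.arange(-.1,-.5,-.05):
        m=(abs(P[...,0]-a)<.025)&(abs(P[...,1]-b)<.025)&~teal&(P[...,2]<.45)&(u>330)
        row.append(f"{np.percentile(P[m][:,2],99):.2f}" if m.sum()>3 else ' -- ')
    print(round(a,2),row)
```

```text
0.3 ['0.01', '0.01', '0.01', '0.01', '0.06', '0.07', '0.38', '0.39']
0.35 ['0.00', '0.01', '0.01', '0.01', '0.07', '0.19', '0.07', '0.07']
0.4 ['0.01', '0.00', '0.01', '0.06', '0.07', '0.25', '0.21', '0.07']
0.45 ['0.01', '0.01', '0.01', '0.06', '0.29', '0.29', '0.07', '0.07']
0.5 ['0.02', '0.02', '0.02', '0.02', '0.29', '0.30', '0.07', '0.07']
0.55 [' -- ', '0.03', '0.07', '0.02', '0.07', '0.11', ' -- ', ' -- ']
0.6 [' -- ', ' -- ', ' -- ', '0.02', '0.01', '0.01', '0.01', '0.01']
0.65 [' -- ', ' -- ', ' -- ', ' -- ', '0.01', '0.00', '0.01', '0.01']
0.7 [' -- ', ' -- ', ' -- ', ' -- ', ' -- ', '0.01', '0.01', '0.04']
0.75 [' -- ', ' -- ', ' -- ', ' -- ', ' -- ', ' -- ', '0.00', '0.04']
0.8 [' -- ', ' -- ', ' -- ', ' -- ', ' -- ', ' -- ', ' -- ', ' -- ']
0.85 [' -- ', ' -- ', ' -- ', ' -- ', ' -- ', ' -- ', ' -- ', ' -- ']
0.9 [' -- ', ' -- ', ' -- ', ' -- ', ' -- ', ' -- ', ' -- ', ' -- ']
```

step_arm(
  moves=[
    {"delta_pos": [-2.5,-0.3,-0.5],"dr": [0,0,0],"claw": 1.5},
    {"delta_pos": [-3.5,-0.3,-0.5],"dr": [0,0,0],"claw": 1.5},
    {"delta_pos": [-3.5,-0.3,0],"dr": [0,0,0],"claw": 1.5},
    {"delta_pos": [-3.5,-0.3,0],"dr": [0,0,0],"claw": 1.5},
    {"delta_pos": [-3.5,-0.3,0],"dr": [0,0,0],"claw": 1.5},
    {"delta_pos": [-3.5,-0.3,0],"dr": [0,0,0],"claw": 1.5},
    {"delta_pos": [-3.5,-0.3,0],"dr": [0,0,0],"claw": 1.5},
    {"delta_pos": [-3.5,-0.3,0],"dr": [0,0,0],"claw": 1.5},
    {"delta_pos": [-2.5,0,0],"dr": [0,0,4.5],"claw": 1.5},
    {"delta_pos": [-1.5,0,0],"dr": [0,0,4.5],"claw": 1.5},
    {"delta_pos": [0,0,0],"dr": [0,0,0],"claw": 1.5},
  ],
)

```text
time: 15.33
eef_pos: [0.5592, -0.1526, 0.21]
ee_rot: [-3.108, 0.009, 1.32]
ft_force: [0.0, -0.2, -1.0]
finger_gap: 0.0173
```

```bash
python3 g.py .5576 -.1967 .16 75.2
```

```text
t 15.33 pos [ 0.5592 -0.1526  0.21  ] rpy [-178.     0.5   75.7] gap 0.0173 F [ 0.  -0.2 -1. ]
shift cm [-4.26  1.11  5.  ] turn deg [-1.95  0.5   0.44]
```

step_arm(
  moves=[
    {"delta_pos": [-1.4,0.35,0],"dr": [-1.9,0.5,0.4],"claw": 1.5},
    {"delta_pos": [-1.4,0.35,0],"dr": [0,0,0],"claw": 1.5},
    {"delta_pos": [-1.1,0.3,1],"dr": [0,0,0],"claw": 1.5},
    {"delta_pos": [0,0,1],"dr": [0,0,0],"claw": 1.5},
    {"delta_pos": [0,0,0],"dr": [0,0,0],"claw": 1.5},
  ],
)

```text
time: 15.75
eef_pos: [0.5561, -0.1905, 0.182]
ee_rot: [-3.131, -0.002, 1.32]
ft_force: [-0.1, 0.3, -1.4]
finger_gap: 0.0177
```

```bash
python3 g.py .5576 -.1967 .140 75.2
```

```text
t 15.75 pos [ 0.5561 -0.1905  0.182 ] rpy [-1.794e+02 -1.000e-01  7.560e+01] gap 0.0177 F [-0.1  0.3 -1.4]
shift cm [-0.57  0.35  4.2 ] turn deg [-0.59 -0.11  0.44]
```

step_arm(
  moves=[
    {"delta_pos": [-0.5,0.3,1],"dr": [-0.5,0,0.4],"claw": 1.5},
    {"delta_pos": [0,0,1.3],"dr": [0,0,0],"claw": 1.5},
    {"delta_pos": [0,0,1],"dr": [0,0,0],"claw": 1.5},
    {"delta_pos": [0,0,0.4],"dr": [0,0,0],"claw": 1.5},
    {"delta_pos": [0,0,0],"dr": [0,0,0],"claw": 1.5},
  ],
)

```text
time: 16.17
eef_pos: [0.5573, -0.1886, 0.1387]
ee_rot: [-3.133, -0.005, 1.323]
ft_force: [-0.7, 0.4, -0.7]
finger_gap: 0.0176
```

```bash
python3 g.py .5576 -.1967 .140 75.2;  python3 - <<'E'
from h import *
c=grab('scene');a=c['img'][215:300,285:385,::-1]
w=grab('wrist')['img'][...,::-1]
a=cv2.resize(a,(530,450),interpolation=cv2.INTER_CUBIC);w=cv2.resize(w[200:480,230:420],(270,398))
im=np.zeros((450,800,3),np.uint8);im[:,:530]=a;im[:398,530:]=w;cv2.imwrite('pics/b7.png',im)
E
```

```text
t 16.17 pos [ 0.5573 -0.1886  0.1387] rpy [-179.5   -0.3   75.8] gap 0.0176 F [-0.7  0.4 -0.7]
shift cm [-0.78  0.23 -0.13] turn deg [-0.52 -0.3   0.58]
```

View pics/b7.png

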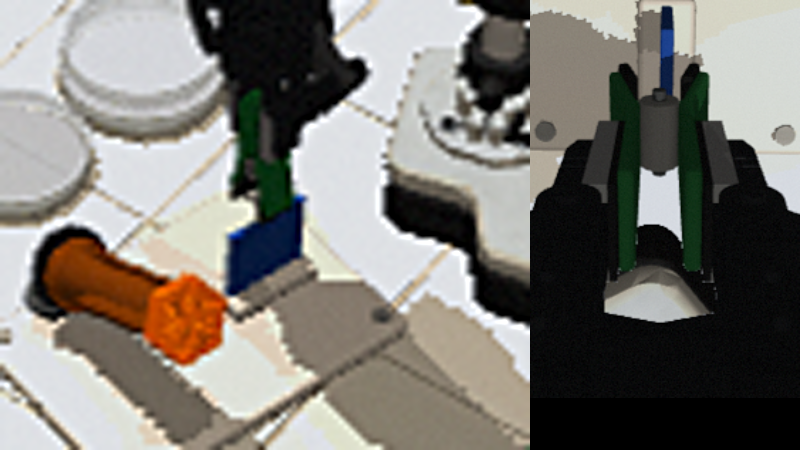

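Scene crop (left): the open clip hangs over the fin's middle at (270,215). Wrist crop (right): the fin lies between the jaws at (667,50), slightly right of centre, which agrees with the +2 mm y correction.

step_arm(
  moves=[
    {"delta_pos": [-0.75,0.22,0],"dr": [-0.5,-0.3,0.5],"claw": 1.5},
    {"delta_pos": [0,0,0],"dr": [0,0,0],"claw": 1.5},
    {"delta_pos": [0,0,0],"dr": [0,0,0],"claw": 1.5},
  ],
)

```text
time: 16.52
eef_pos: [0.5595, -0.1975, 0.1415]
ee_rot: [3.136, 0.001, 1.314]
ft_force: [-0.8, -0.8, -0.9]
finger_gap: 0.0172
```

```bash
python3 g.py .5576 -.1967 .0955 75.2
```

```text
t 16.52 pos [ 0.5595 -0.1975  0.1415] rpy [179.7   0.   75.3] gap 0.0172 F [-0.8 -0.8 -0.9]
shift cm [ 0.03 -0.23  4.6 ] turn deg [0.32 0.04 0.07]
```

step_arm(
  moves=[
    {"delta_pos": [0,-0.15,0.7],"dr": [0.3,0,0],"claw": 1.5},
    {"delta_pos": [0,0,0.8],"dr": [0,0,0],"claw": 1.5},
    {"delta_pos": [0,0,0.6],"dr": [0,0,0],"claw": 1.5},
    {"delta_pos": [0,0,0],"dr": [0,0,0],"claw": 1.5},
  ],
)

```text
time: 16.85
eef_pos: [0.5587, -0.1979, 0.1202]
ee_rot: [3.139, 0.001, 1.313]
ft_force: [-0.5, 0.4, -0.8]
finger_gap: 0.0174
```

```bash
python3 g.py .5576 -.1967 .0955 75.2
```

```text
t 16.85 pos [ 0.5587 -0.1979  0.1202] rpy [179.8   0.   75.2] gap 0.0174 F [-0.5  0.4 -0.8]
shift cm [ 0.09 -0.14  2.47] turn deg [0.17 0.04 0.01]
```

step_arm(
  moves=[
    {"delta_pos": [0.08,-0.1,0.6],"dr": [0.1,0,0],"claw": 1.5},
    {"delta_pos": [0,0,0.7],"dr": [0,0,0],"claw": 1.5},
    {"delta_pos": [0,0,0.6],"dr": [0,0,0],"claw": 1.5},
    {"delta_pos": [0,0,0.3],"dr": [0,0,0],"claw": 1.5},
    {"delta_pos": [0,0,0],"dr": [0,0,0],"claw": 1.5},
  ],
)

```text
time: 17.27
eef_pos: [0.5571, -0.1963, 0.0944]
ee_rot: [-3.14, 0.001, 1.313]
ft_force: [-0.0, -0.2, -0.1]
finger_gap: 0.0171
```

```bash
python3 g.py .5576 -.1967 .0955 75.2
```

```text
t 17.27 pos [ 0.5571 -0.1963  0.0944] rpy [-179.9    0.    75.2] gap 0.0171 F [-0.  -0.2 -0.1]
shift cm [-0.03  0.05 -0.11] turn deg [-0.08  0.03  0.03]
```

No contact force and in position: clip origin about 23 mm below the fin's top. Releasing and withdrawing upward.

step_arm(
  moves=[
    {"delta_pos": [0,0,0],"dr": [0,0,0],"claw": 2.5},
    {"delta_pos": [0,0,0],"dr": [0,0,0],"claw": 3.5},
    {"delta_pos": [0,0,0],"dr": [0,0,0],"claw": 5},
    {"delta_pos": [0,0,0],"dr": [0,0,0],"claw": 7.5},
    {"delta_pos": [0,0,0],"dr": [0,0,0],"claw": 7.5},
    {"delta_pos": [0,0,0],"dr": [0,0,0],"claw": 7.5},
    {"delta_pos": [0,0,-1.5],"dr": [0,0,0],"claw": 7.5},
    {"delta_pos": [0,0,-3],"dr": [0,0,0],"claw": 7.5},
    {"delta_pos": [0,0,-3],"dr": [0,0,0],"claw": 7.5},
    {"delta_pos": [0,0,-3],"dr": [0,0,0],"claw": 7.5},
    {"delta_pos": [0,0,-1.5],"dr": [0,0,0],"claw": 7.5},
    {"delta_pos": [0,0,0],"dr": [0,0,0],"claw": 7.5},
  ],
)

```text
time: 18.27
eef_pos: [0.5571, -0.1964, 0.2197]
ee_rot: [-3.139, 0.001, 1.313]
ft_force: [-0.4, -1.1, -0.4]
finger_gap: 0.0752
```

step_arm(
  moves=[
    {"delta_pos": [2,0,0],"dr": [0,0,0],"claw": 7.5},
    {"delta_pos": [3,0,-1],"dr": [0,0,0],"claw": 7.5},
    {"delta_pos": [3,0,-1],"dr": [0,0,0],"claw": 7.5},
    {"delta_pos": [3,0,0],"dr": [0,0,0],"claw": 7.5},
    {"delta_pos": [3,0,0],"dr": [0,0,0],"claw": 7.5},
    {"delta_pos": [2,0,0],"dr": [0,0,0],"claw": 7.5},
    {"delta_pos": [0,0,0],"dr": [0,0,0],"claw": 7.5},
    {"delta_pos": [0,0,0],"dr": [0,0,0],"claw": 7.5},
  ],
)

```text
time: 18.93
eef_pos: [0.5981, -0.0378, 0.2365]
ee_rot: [-3.138, 0.002, 1.307]
ft_force: [-0.1, -1.7, -1.1]
finger_gap: 0.0749
```

Run:
```python
from h import *
old=load('scene')
c=grab('scene');save(c,'s8',(150,215,400,405),3.1);P=cloud(c)
w=grab('wrist');W=cloud(w)
for n,cc,Q in(('scene',c,P),('wrist',w,W)):
    h=cv2.cvtColor(cc['img'],cv2.COLOR_RGB2HSV).astype(int);H,S=h[...,0],h[...,1]
    near=(abs(Q[...,0]-.5576)<.05)&(abs(Q[...,1]+.1967)<.06)&(Q[...,2]>.03)&(Q[...,2]<.16)
    g=Q[(H>45)&(H<85)&(S>100)&near]; print(n,'green',len(g),*( [g.min(0).round(3),g.max(0).round(3)] if len(g) else []))
    m=(H<20)&(S>140)&(h[...,2]>60)&(Q[...,2]>.03)&(abs(Q[...,0]-.57)<.1)&(abs(Q[...,1]+.1)<.05)
    p=Q[m];a,el=np.radians(165),np.radians(30);d=np.array([np.cos(el)*np.cos(a),np.cos(el)*np.sin(a),.5]);t=(p-[.6264,-.1124,.055])@d
    if len(t): print('tube',len(t),np.percentile(t,[.5,99.5]).round(4))
for u,v in((218,283),(236,395),(168,362)): print((u,v),P[v,u].round(3))
```

```text
scene green 176 [ 0.535 -0.214  0.042] [ 0.576 -0.179  0.132]
tube 417 [0.0052 0.1227]
wrist green 524 [ 0.545 -0.209  0.051] [ 0.573 -0.182  0.11 ]
tube 6009 [0.0033 0.1164]
(218, 283) [0.775 0.069 0.035]
(236, 395) [0.493 0.298 0.041]
(168, 362) [0.692 0.335 0.04 ]
```

View pics/s8.png

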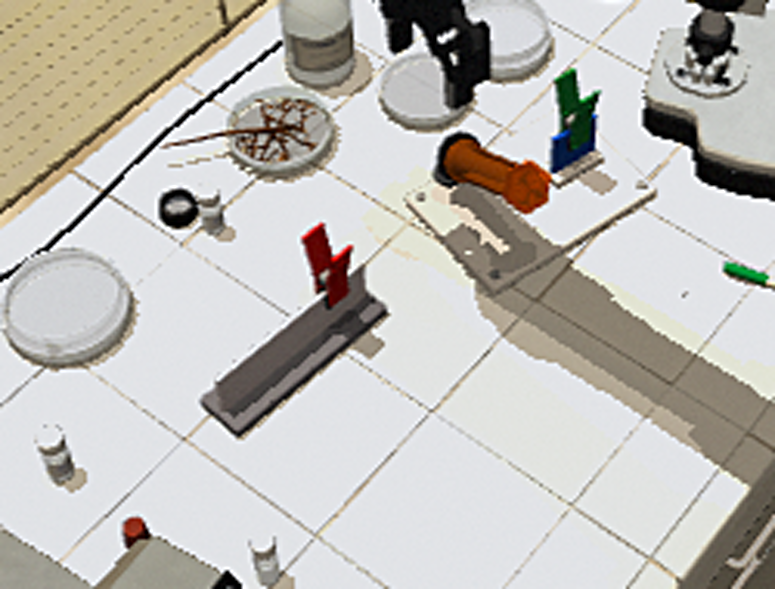

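Green clip stands upright on the fin at (577,110). The tube is on the peg with its lip at the collar at (455,160), the red clip is on the strip and the vials are unmoved. Handing in.

```bash
python3 -c "
from cell import r,sensors
s=sensors.sense();print(s['time'],s['ft_force'].round(1));r.close_job()"
```

```text
19.0333 [ 0.3 -0.4 -0.3]
the job is handed in; nothing more can be done
```

The tube is on the peg and the green clip is on the blue fin. I handed the job in at 19.0 s, with the gripper clear of everything.

- **Tube:** I pushed it onto the peg until it stopped against the collar at about 13 N, then let go. After release its foot measured 115.6 mm up the peg, against 115 mm expected. The last wrist view gave 116 mm. The last scene view read about 7 mm higher, but from few and coarse points, so I trusted the wrist view.
- **Green clip:** It stands upright at the middle of the fin. The rubber pads are well down, with the jaw ends about 22 mm below the top edge. That depth comes from the arm's position at release, and the clip's top, seen at about 0.13 m, agrees with it.
- **Everything else:** The red clip is still on the strip. The loose vials read within about 2 mm of where they were at the start.

No check failed.

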